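# Re-zero the filter lever and count it to the third click

### The job

The engraved scale of the filter changer beside the camera has worn off, so its orange lever must be set by feel: with the fingertips, push the lever all the way home to the red-marked end, then push it back away from the red mark, counting the clicks, and leave it seated in the third click from home. Never let it go past the third click, only push it and do not pinch it, and finish clear of it. Leave the other things on the table where they are.

Things in the scene. Friction and masses are not known exactly. Their poses are not given: they have to be found in the camera images.
- changer: filter changer, fixed to the table: black box 70 (x) by 210 mm (y), flat top 70 mm above the table, on an aluminium foot 94 x 230 mm; origin: centre of the foot's underside. A white tube leaves its +x face to a black camera (78 mm wide, 90 mm tall, far end at x = 167 mm); a collar sticks out 24 mm from its -x face. The lever slides in a slot in the top, along the changer's y at x = 0.
- lever (a joint): lever position in m: 0 in the home click by the red mark, growing along the changer's +y, away from the mark. A rigid stop lies 1.5 mm beyond home. Six clicks (home and five more) lie evenly, about 18 mm apart: the third from home is at about 0.054; the travel ends 1.5 mm past the fifth. At the start the lever stands in or between the first and second clicks.
- knob_center (a point): centre of the lever's orange knob, 96 mm above the table: an upright paddle 32 mm wide across the slot (changer x), 12 mm thick along it (changer y), from 76 to 116 mm above the table. In the changer's frame: x = 0, y = joint value - 45 mm. To leave a click takes 5 to 6 N; the resistance then fades until, 9 mm on, the lever jumps ahead into the next click, off the finger, and stays.
- home_mark (a point): centre of the flat red mark on the changer's top that shows the home end, 50 x 14 mm, at y = -78 mm in the changer's frame, 70 mm above the table; nothing stands up there, fingers may pass over it
- filter_can: small clear round canister with a blue cap, 43 mm wide, 54 mm tall, standing just on the robot's side of the changer; origin: centre of its underside. A bystander: leave it alone
- screwdriver: red-handled screwdriver, 150 mm long, 26 mm thick, lying just on the robot's side of the changer, along the changer's y; origin: under its middle. A bystander: leave it alone
- wash_bottle: white bottle, 72 mm wide, 170 mm tall; origin: centre of its underside. A bystander: leave it alone
- tissue_box: green and white tissue box, 120 x 220 x 80 mm; origin: centre of its underside. A bystander: leave it alone
- mouse: black computer mouse, 105 x 60 x 30 mm, on its black mat; origin: centre of its underside. A bystander: leave it alone
- marker: white and blue marker pen, 135 mm long, 16 mm thick, lying; origin: under its middle. A bystander: leave it alone

How it is judged:
By the outcome, as a careful person would: the job done as asked, in the order asked, and still so for the second after the job is handed in, with the robot touching nothing.
It also fails if it takes over 51 s, if anything falls off the work surface, if the arm or the gripper's body presses on something with over 40 N, if the wrist force passes 120 N, or if a joint passes its speed limit or range.

### The arm

A 7-joint arm with a two-finger parallel gripper is mounted at the origin on the work surface. World frame = base frame: x ahead of the robot, y to its left, z up, the work surface at z = 0. Lengths are in mm, angles in rad, forces in N, time in s.
With the tool pointing down it reaches from about 350 to 900 mm from the base axis. Payload 8.1 kg.
Tool frame: the origin (TCP) lies on the front face of the gripper's body, between the roots of the fingers; the fingertips stand 73 mm ahead of it and the grasp point (between the pads) lies 54 mm ahead of it; z points along the fingers, y is the line along which they close (so a half turn about z gives the same grasp; the last joint's range is limited). The gripper opens to 85 mm and grips with 20 to 120 N. Pads are 22 mm wide; open, the fingers measure 114 mm over their backs; the gripper's body (76 mm by 85 mm) begins 54 mm behind the grasp point. The pads swing forward as they close: fully open they stand 13 mm farther back than shut.
Start: joints at [1.135, 0.434, 0.025, 1.573, -0.012, 1.134, -0.075], TCP at [204.158, -590.726, 303.923] pointing down, gripper open.
Joint ranges: [-2.62, 2.62], [-0.44, 2.09], [-1.27, 1.32], [0.08, 2.57], [-1.32, 4.46], [0.12, 2], [-2.74, 2.74]. Speed limits (rad/s): [2.22, 2.22, 3.01, 3.01, 3.14, 3.14, 3.14].

### API

Orientations are given as a rotation vector (axis times angle).
In Python, from bench import * gives the robot as it stands. The module is installed in compiled form; this text tells all that it offers.
- The arm moves only by the shell command python3 -m handwheel 'ROWS'. ROWS is JSON, a list of rows, each a list of 7 numbers: the shift along the tool's x, y, z in mm, then the turn, a rotation vector about the tool's x, y, z in rad, then the finger opening in mm, from 0 to 85.4. In form: [[x, y, z, ax, ay, az, fingers], ...]. A call has 1 to 10 rows; each row is the pose to reach, as a shift and turn from the pose commanded when the call began, along the tool's axes at that moment; what a row does not reach only later rows make up. A row lasts 1/12 s, in which the tool goes at most 41.7 mm and 7.16 degrees, less where a joint would pass 70% of its speed; a pose out of reach is approached as far as the arm can. A call with a gripper value outside its range is refused whole. The fingers move at their own pace and stop on an object; the grip force is fixed at half the most. Time passes only in rows, so rows that repeat a pose let the fingers close. It gives the time, the measured TCP pose, the force, the opening and the grip force at its end, in the units of the state.
- state(): the state, without advancing time (a new reading comes with each control period).
- camera(name): name is "side" or "top" or "wrist"; returns the picture (384x512x3 uint8, red, green, blue); there is no depth.
- camera_params(name): a dict with "K" (3x3 intrinsics, pixels), "rvec" (rotation vector, rad) and "tvec" (3), from world to camera coordinates, as OpenCV has them. Camera axes: x right, y down, z forward; pixel columns grow to the right and rows downward; lengths in mm; the calibration is good to about 2 mm. A picture is of the moment at which its call begins: read the wrist's pose just before it. camera_params takes no time and is no camera call; for the wrist camera it gives the pose at the moment of the call.
- close_job(): hands the job in; it is judged then, once.
The state is a dict: "clock": time; "qpos": joint angles; "qd": joint speeds; "joint_torque": joint torques, N m; "tool_pos": TCP position; "tcp_rot": TCP orientation; "ft_force": force on the tool from outside, world axes, zero at the start; "torque": the same for the moment, N m; "width": finger opening in mm; "grip_force": force on a finger pad.
Only numpy, scipy, OpenCV 4.12 (cv2) and the standard library are available. Lean on these libraries where they do the work, as an engineer would, in place of code of your own. Each camera call takes 0.05 s, during which the arm holds its last target. There are 200 camera calls.

## Working session

There is one attempt and no reset: what is moved stays moved. The work goes in short steps, Python scripts to look and compute and a shell command to move; the robot and the scene stay as the last step left them, time stands still between calls to the robot, and variables do not carry over. Pictures are saved under pics/ and viewed, at most 10 in all, crops included, and the job is handed in when it is done.

```bash
mkdir -p pics
cat > h.py <<'E'
from bench import *
import numpy as np, cv2
R=lambda r: cv2.Rodrigues(np.array(r,float))[0]
def ray(p,uv,z):
    K=np.array(p["K"]);Rm=R(p["rvec"]);t=np.array(p["tvec"],float).ravel()
    c=-Rm.T@t; d=Rm.T@np.linalg.inv(K)@np.array([uv[0],uv[1],1.])
    return c+d*(z-c[2])/d[2]
def proj(p,X):
    return cv2.projectPoints(np.array(X,float).reshape(-1,3),np.array(p["rvec"],float),np.array(p["tvec"],float),np.array(p["K"],float),None)[0].reshape(-1,2)
def save(n,im): cv2.imwrite("pics/"+n,im[:,:,::-1])
def st():
    s=state(); print(s["clock"],np.round(s["tool_pos"],1),np.round(s["tcp_rot"],3),np.round(s["ft_force"],1),s["width"]); return s
E
python3 - <<'E'
from h import *
s=st(); print(R(s["tcp_rot"]).round(3))
for n in("top","side"):
    im=camera(n); save(n+"0.png",im); cv2.imwrite("pics/"+n+"0r.npy.png",im)
    p=camera_params(n); print(n,(-R(p["rvec"]).T@np.array(p["tvec"]).ravel()).round())
E
```

```text
0.0 [ 204.  -590.4  303.1] [-3.097e+00 -5.200e-01  1.000e-03] [-1.1 -0.7  0.2] 85.06433228915148
[[ 0.945  0.327 -0.001]
 [ 0.327 -0.945  0.001]
 [-0.    -0.002 -1.   ]]
top [ 179.  -30. 1901.]
side [375. 972. 856.]
```

View pics/top0.png

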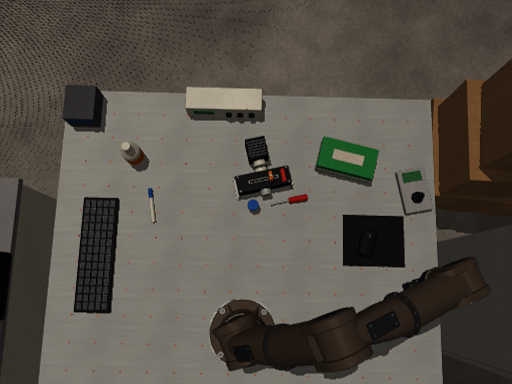

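View pics/side0.png

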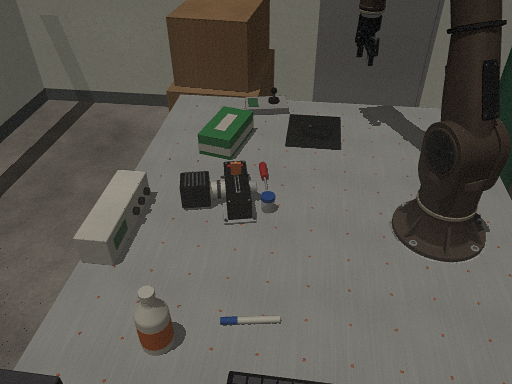

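The top view shows the changer at about (263,181) with the red mark on the right (px 285,175) and the orange knob near (272,177). The canister is at (253,206), the screwdriver at (290,200). Next I segment the colours and measure.

Run:
```python
from h import *
ims={n:cv2.imread(f"pics/{n}0.png") for n in("top","side")}
for n,(a,b,c,d) in {"top":(140,220,225,315),"side":(150,230,170,290)}.items():
    im=ims[n]; hsv=cv2.cvtColor(im,cv2.COLOR_BGR2HSV); p=camera_params(n)
    for nm,lo,hi in(("red",(0,150,60),(5,255,255)),("red2",(172,150,60),(180,255,255)),("orange",(6,150,60),(20,255,255)),("blue",(105,120,40),(130,255,255))):
        m=cv2.inRange(hsv,lo,hi); k=np.zeros_like(m);k[a:b,c:d]=m[a:b,c:d]
        N,L,S,C=cv2.connectedComponentsWithStats(k)
        for i in range(1,N):
            if S[i,4]>5: print(n,nm,S[i],C[i].round(1),[ray(p,C[i],z).round(0)[:2] for z in(13,54,70,96,116)])
tc=cv2.resize(ims["top"][140:220,225:315],None,fx=7,fy=7,interpolation=cv2.INTER_CUBIC); cv2.imwrite("pics/tc.png",tc)
```

```text
top red [280 168   7  14  54] [282.7 174.3] [array([ 610., -145.]), array([ 601., -142.]), array([ 597., -141.]), array([ 591., -140.]), array([ 587., -139.])]
top red [289 194  19   9 103] [297.9 198.3] [array([ 515., -206.]), array([ 508., -202.]), array([ 505., -201.]), array([ 501., -199.]), array([ 497., -197.])]
top orange [268 171   4   4  13] [269.5 172.4] [array([617., -92.]), array([607., -91.]), array([603., -90.]), array([597., -89.]), array([593., -89.])]
top orange [269 175   4   5  16] [270.7 177.2] [array([597., -97.]), array([588., -96.]), array([584., -95.]), array([578., -94.]), array([574., -94.])]
top blue [248 200  10  11  90] [252.5 204.6] [array([485., -28.]), array([478., -28.]), array([476., -28.]), array([471., -28.]), array([468., -28.])]
side red [259 162   9  18  98] [262.8 169.8] [array([ 517., -202.]), array([ 510., -145.]), array([ 507., -123.]), array([503., -86.]), array([499., -58.])]
side red [227 164   4   3   8] [228.2 165.2] [array([ 634., -213.]), array([ 621., -155.]), array([ 616., -133.]), array([608., -96.]), array([602., -68.])]
side orange [230 161  11  14 109] [235.2 167.5] [array([ 609., -203.]), array([ 597., -146.]), array([ 593., -124.]), array([586., -87.]), array([580., -60.])]
side blue [261 191  14  12 114] [267.2 195.8] [array([487., -68.]), array([481., -18.]), array([479.,   2.]), array([476.,  34.]), array([473.,  59.])]
```

View pics/tc.png

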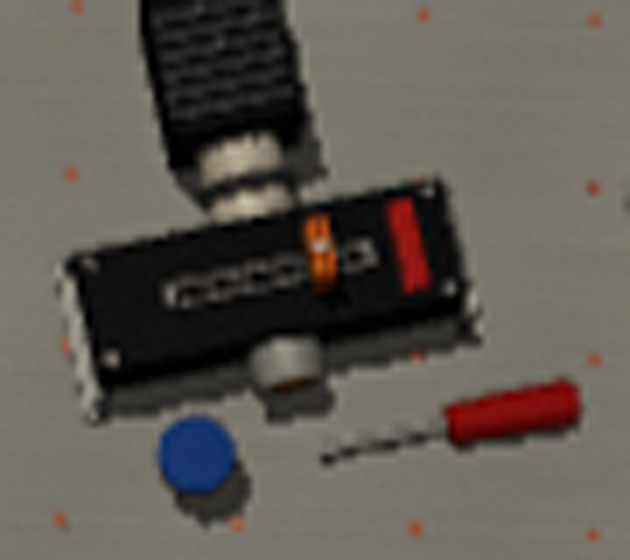

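The orange paddle sits about 52 mm from the red mark, so the joint is near 0.019. The changer's yaw is about 12° and its centre is near (580,-65). I'll move above the +y side of the knob with the fingers shut, turned so the pad edges do the pushing.

```bash
python3 -m handwheel '[[529,-385,0,0,0,-1.449,0],[529,-385,0,0,0,-1.449,0],[529,-385,0,0,0,-1.449,0],[529,-385,0,0,0,-1.449,0],[529,-385,0,0,0,-1.449,0],[529,-385,0,0,0,-1.449,0],[529,-385,0,0,0,-1.449,0],[529,-385,0,0,0,-1.449,0],[529,-385,0,0,0,-1.449,0],[529,-385,0,0,0,-1.449,0]]'
python3 - <<'E'
from h import *
s=st();Rm=R(s["tcp_rot"]);d=Rm.T@(np.array([578,-53,304])-s["tool_pos"]);y=np.radians(102.2)
Rt=np.array([[np.cos(y),np.sin(y),0],[np.sin(y),-np.cos(y),0],[0,0,-1]])
print(d.round(1),cv2.Rodrigues(Rm.T@Rt)[0].ravel().round(3))
E
```

```text
clock: 0.93
tool_pos: [443.0, -247.1, 303.9]
tcp_rot: [2.202, 2.241, -0.0]
ft_force: [0.5, -0.5, -0.3]
width: 0.4
grip_force: 0.0
0.9333 [ 443.  -247.1  303.9] [ 2.202  2.241 -0.   ] [ 0.5 -0.5 -0.3] 0.38570468333489133
[191.7 138.4  -0.2] [-0.     0.    -0.195]
```

```bash
python3 -m handwheel '[[190,138,0,0,0,-0.19,0],[190,138,0,0,0,-0.19,0],[190,138,0,0,0,-0.19,0],[190,138,0,0,0,-0.19,0],[190,138,0,0,0,-0.19,0],[190,138,0,0,0,-0.19,0],[190,138,0,0,0,-0.19,0],[190,138,0,0,0,-0.19,0]]'
python3 - <<'E'
from h import *
s=st();Rm=R(s["tcp_rot"]);d=Rm.T@(np.array([578,-53,304])-s["tool_pos"]);y=np.radians(102.2)
Rt=np.array([[np.cos(y),np.sin(y),0],[np.sin(y),-np.cos(y),0],[0,0,-1]])
print(d.round(1),cv2.Rodrigues(Rm.T@Rt)[0].ravel().round(3))
p=camera_params("wrist"); im=camera("wrist"); save("w1.png",im)
hsv=cv2.cvtColor(im[:,:,::-1].copy(),cv2.COLOR_BGR2HSV)
for nm,lo,hi in(("red",(0,150,60),(5,255,255)),("orange",(6,150,60),(20,255,255))):
    N,L,S,C=cv2.connectedComponentsWithStats(cv2.inRange(hsv,lo,hi))
    for i in range(1,N):
        if S[i,4]>30: print(nm,S[i],C[i].round(1),[ray(p,C[i],z).round(1)[:2] for z in(70,96,116)])
E
```

```text
clock: 1.6
tool_pos: [578.5, -55.5, 303.3]
tcp_rot: [-1.981, -2.437, 0.0]
ft_force: [-0.3, 0.4, 0.9]
width: -0.4
grip_force: 0.0
1.6 [578.5 -55.5 303.3] [-1.981 -2.437  0.   ] [-0.3  0.4  0.9] -0.38460216424102045
[ 2.5 -0.  -0.7] [-0.001 -0.001 -0.007]
red [176 241  22  35 550] [186.5 257.1] [array([ 521. , -153.2]), array([ 524.8, -139.3]), array([ 527.8, -128.7])]
orange [241 209  38  28 735] [259.3 219.9] [array([587.3, -97.5]), array([585.5, -88.4]), array([584.1, -81.4])]
```

View pics/w1.png

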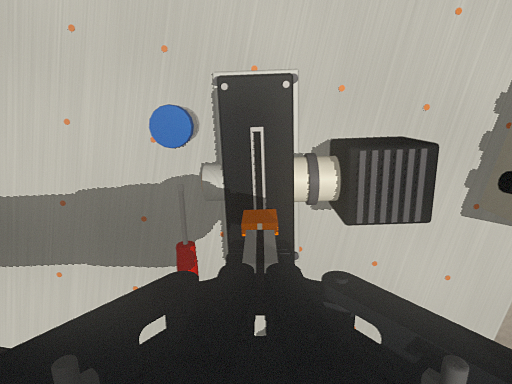

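The wrist view shows the orange knob at (259,220), the slot running up to (257,128), the far screws at (224,86) and (286,84), and the fingertips on the knob's near side in the picture only because they stand high. A quick check of yaw and lateral offset:

Run:
```python
from h import *
s=st();p=camera_params("wrist")
a,b,e=[ray(p,u,70)[:2] for u in((224.5,86.5),(286,84),(257,128))]
print(a,b,e,np.degrees(np.arctan2(*(b-a)[::-1])))
mk=np.array([597,-141]); v=e-mk; print("slot-end to mark yaw",np.degrees(np.arctan2(-v[0],v[1])),np.linalg.norm(v))
print("mid screws",(a+b)/2)
Rm=R(s["tcp_rot"]); print("tool x,y",Rm[:,0],Rm[:,1])
print("knob in tool frame", Rm.T@(np.array([585.2,-88,96])-s["tool_pos"]))
```

```text
1.65 [577.9 -57.4 303.3] [-1.985e+00 -2.434e+00  2.000e-03] [-0.8 -1.3 -0.1] -0.023006232867944718
[529.91666415  19.94298327] [584.28571908  33.19456275] [566.20277433 -10.47429078] 13.697843965685268
slot-end to mark yaw 13.27599146772189 134.10976801318574
mid screws [557.10119162  26.56877301]
tool x,y [-2.01328257e-01  9.79523827e-01 -6.48647184e-05] [ 0.97952291  0.20132798 -0.00138066]
knob in tool frame [-31.41416714   1.24061195 207.27658817]
```

```bash
python3 -m handwheel '[[3,1,40,0,0,-0.03,0],[3,1,80,0,0,-0.03,0],[3,1,110,0,0,-0.03,0],[3,1,135,0,0,-0.03,0],[3,1,146,0,0,-0.03,0],[3,1,146,0,0,-0.03,0],[3,1,146,0,0,-0.03,0]]'
python3 - <<'E'
from h import *
s=st();Rm=R(s["tcp_rot"]); print("knob in tool frame", Rm.T@(np.array([585.2,-88,96])-s["tool_pos"]))
p=camera_params("wrist"); im=camera("wrist"); save("w2.png",im)
E
```

```text
clock: 2.23
tool_pos: [578.6, -55.2, 158.4]
tcp_rot: [1.951, 2.462, -0.001]
ft_force: [0.4, -0.3, 0.2]
width: 0.1
grip_force: 0.0
2.2333 [578.6 -55.2 158.4] [ 1.951e+00  2.462e+00 -1.000e-03] [ 0.4 -0.3  0.2] 0.06846787427854108
knob in tool frame [-33.40471102  -0.99825707  62.45685073]
```

View pics/w2.png

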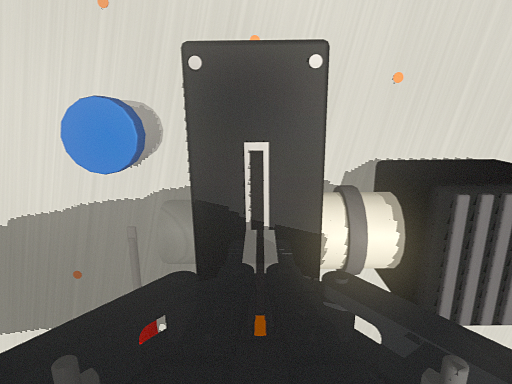

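The fingers are in line with the slot (slot at u≈257), and the knob shows behind them through the gripper at (260,325). Pushing towards home.

```bash
python3 -m handwheel '[[-4,0,0,0,0,0,0],[-8,0,0,0,0,0,0],[-12,0,0,0,0,0,0],[-14,0,0,0,0,0,0],[-16,0,0,0,0,0,0],[-18,0,0,0,0,0,0],[-19,0,0,0,0,0,0],[-20,0,0,0,0,0,0],[-20,0,0,0,0,0,0]]'; python3 -m handwheel '[[-1.5,0,0,0,0,0,0],[-3,0,0,0,0,0,0],[-4.5,0,0,0,0,0,0],[-6,0,0,0,0,0,0],[-7.5,0,0,0,0,0,0],[-9,0,0,0,0,0,0],[-10,0,0,0,0,0,0],[-10,0,0,0,0,0,0]]'
```

```text
clock: 3.03
tool_pos: [583.1, -73.3, 157.9]
tcp_rot: [-1.949, -2.464, -0.0]
ft_force: [-0.5, 2.1, 0.5]
width: 0.2
grip_force: 0.6
clock: 3.7
tool_pos: [585.6, -84.5, 157.8]
tcp_rot: [1.951, 2.462, -0.001]
ft_force: [0.3, -0.9, -0.1]
width: 0.3
grip_force: 0.0
```

```bash
python3 -m handwheel '[[-1,0,0,0,0,0,0],[-2,0,0,0,0,0,0],[-3,0,0,0,0,0,0],[-4,0,0,0,0,0,0],[-4,0,0,0,0,0,0]]'; python3 -m handwheel '[[-1,0,0,0,0,0,0],[-2,0,0,0,0,0,0],[-2,0,0,0,0,0,0]]';python3 -m handwheel '[[-1,0,0,0,0,0,0],[-2,0,0,0,0,0,0],[-2,0,0,0,0,0,0]]'
```

```text
clock: 4.12
tool_pos: [586.5, -87.6, 157.9]
tcp_rot: [1.95, 2.463, -0.0]
ft_force: [0.6, -0.5, 0.3]
width: -0.0
grip_force: 0.0
clock: 4.37
tool_pos: [586.9, -89.5, 157.9]
tcp_rot: [1.95, 2.463, -0.0]
ft_force: [0.3, 0.5, 0.1]
width: -0.4
grip_force: 0.0
clock: 4.62
tool_pos: [587.3, -90.8, 157.9]
tcp_rot: [-1.949, -2.464, -0.0]
ft_force: [-1.0, 1.8, 0.5]
width: -0.1
grip_force: 0.8
```

```bash
for i in 1 2 3; do python3 -m handwheel '[[-1,0,0,0,0,0,0],[-1,0,0,0,0,0,0]]' | egrep 'clock|tool_pos|ft_f|grip'; done
```

```text
clock: 4.78
tool_pos: [587.4, -91.3, 157.9]
ft_force: [-1.9, 4.9, 2.0]
grip_force: 2.2
clock: 4.95
tool_pos: [587.6, -92.2, 157.9]
ft_force: [-1.3, 4.2, 1.0]
grip_force: 2.4
clock: 5.12
tool_pos: [587.6, -92.3, 157.9]
ft_force: [-3.0, 7.1, 1.4]
grip_force: 3.9
```

```bash
python3 -m handwheel '[[-1,0,0,0,0,0,0],[-2,0,0,0,0,0,0],[-2,0,0,0,0,0,0]]' | egrep 'clock|tool_pos|ft_f|grip'; python3 -m handwheel '[[-1,0,0,0,0,0,0],[-2,0,0,0,0,0,0],[-2,0,0,0,0,0,0]]' | egrep 'clock|tool_pos|ft_f|grip'
```

```text
clock: 5.37
tool_pos: [587.8, -92.5, 157.9]
ft_force: [-5.0, 11.6, 4.5]
grip_force: 6.5
clock: 5.62
tool_pos: [587.8, -92.7, 157.9]
ft_force: [-7.6, 17.5, 5.9]
grip_force: 9.1
```

Run:
```python
from h import *
s=st();cs=np.array([-.2205,.9754])
for n in("top","side","wrist"):
    p=camera_params(n); im=camera(n); save(n+"3.png",im)
    hsv=cv2.cvtColor(im[:,:,::-1].copy(),cv2.COLOR_BGR2HSV)
    for nm,lo,hi in(("red",(0,150,60),(5,255,255)),("orange",(6,150,60),(20,255,255))):
        N,L,S,C=cv2.connectedComponentsWithStats(cv2.inRange(hsv,lo,hi))
        for i in range(1,N):
            w=[ray(p,C[i],z)[:2] for z in(70,96,116)]
            if S[i,4]>5 and np.hypot(*(w[1]-[588,-110]))<60: print(n,nm,S[i],C[i].round(1),[x.round(1) for x in w])
a=cv2.imread("pics/side3.png")[140:230,170:290];cv2.imwrite("pics/side3c.png",cv2.resize(a,None,fx=6,fy=6,interpolation=2))
```

```text
5.6167 [587.8 -92.7 157.9] [-1.941 -2.464 -0.004] [-7.6 17.5  5.9] 0.003838555919940863
side red [227 164   4   3  10] [228.2 165. ] [array([ 616.9, -134.3]), array([608.9, -97.7]), array([602.7, -69.5])]
side orange [238 161   3  10  11] [239.7 165.9] [array([ 580.5, -133.9]), array([573.7, -97.3]), array([568.4, -69.2])]
wrist red [118 267  33  30 606] [132.8 280.2] [array([ 525.8, -134.5]), array([ 533.6, -117.2]), array([ 539.7, -104. ])]
wrist red [139 321  18  23 213] [147.5 332.2] [array([ 538.7, -166.1]), array([ 544.4, -143.6]), array([ 548.8, -126.4])]
wrist orange [193 255   2   6   9] [193.6 257.4] [array([ 556.2, -113. ]), array([559. , -99.3]), array([561.2, -88.7])]
wrist orange [262 315   4  14  50] [263.3 321.8] [array([ 602.7, -143.5]), array([ 597.9, -124.8]), array([ 594.2, -110.4])]
```

View pics/side3c.png

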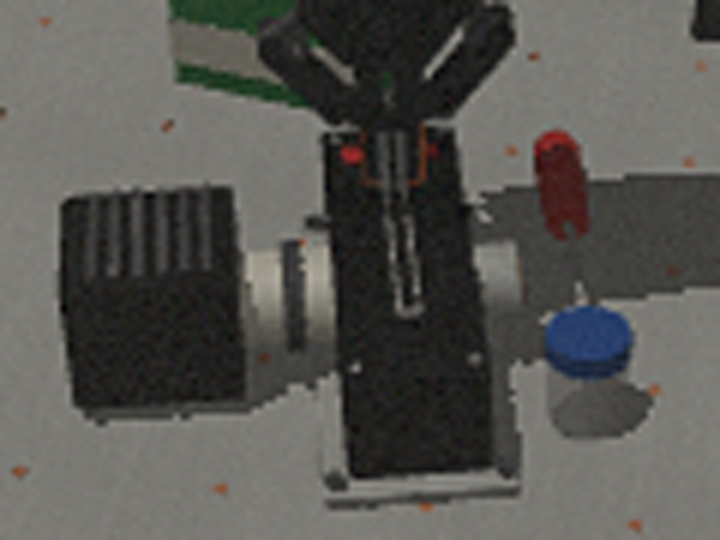

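The side view shows the fingers on the near side of the knob, which hides all but its edges at (210-240,165). The red mark is right behind it, and the other objects haven't moved. The force rises to 19 N with no motion, so the lever is on the home stop. I'll back off, lift over the knob and come down on the red-mark side.

```bash
python3 -m handwheel '[[10,0,0,0,0,0,0],[25,0,0,0,0,0,0],[25,0,0,0,0,0,0],[25,0,-30,0,0,0,0],[25,0,-65,0,0,0,0],[25,0,-65,0,0,0,0],[-10,0,-65,0,0,0,0],[-38,0,-65,0,0,0,0],[-38,0,-65,0,0,0,0],[-38,0,-65,0,0,0,0]]'
python3 - <<'E'
from h import *
s=st();u=np.array([-.2205,.9754]);print("s",u@s["tool_pos"][:2])
p=camera_params("wrist"); im=camera("wrist"); save("w4.png",im)
hsv=cv2.cvtColor(im[:,:,::-1].copy(),cv2.COLOR_BGR2HSV)
N,L,S,C=cv2.connectedComponentsWithStats(cv2.inRange(hsv,(6,150,60),(20,255,255)))
for i in range(1,N):
    if S[i,4]>30: print(S[i],C[i].round(1),[(u@ray(p,C[i],z)[:2]).round(1) for z in(96,116)])
E
```

```text
clock: 6.6
tool_pos: [597.7, -138.6, 222.6]
tcp_rot: [1.955, 2.458, -0.002]
ft_force: [-1.0, 0.9, -0.1]
width: 0.1
grip_force: 0.0
6.6 [ 597.7 -138.6  222.6] [ 1.955e+00  2.458e+00 -2.000e-03] [-1.   0.9 -0.1] 0.11839590265616652
s -267.02992895341544
[488   0   8   6  39] [491.8   2.3] [np.float64(-144.5), np.float64(-150.3)]
[ 230  149   58   31 1472] [258.8 164. ] [np.float64(-235.1), np.float64(-231.7)]
```

View pics/w4.png

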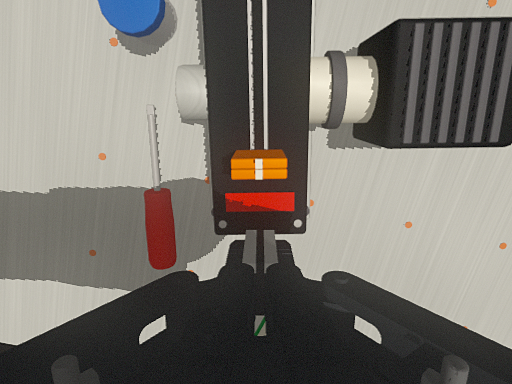

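The knob (259,164) stands next to the red mark (259,202), in home, with the fingers clear on the red side. From this side the wrist camera can watch the lever. Coming down, then pushing up to contact.

```bash
python3 -m handwheel '[[0,0,35,0,0,0,0],[0,0,65,0,0,0,0],[0,0,65,0,0,0,0],[4,0,65,0,0,0,0],[8,0,65,0,0,0,0],[10,0,65,0,0,0,0],[10,0,65,0,0,0,0]]'
cat > m.py <<'E'
from h import *
s=state();u=np.array([-.2205,.9754]);f=np.array(s["ft_force"])
p=camera_params("wrist"); im=camera("wrist"); save("l.png",im)
hsv=cv2.cvtColor(im[:,:,::-1].copy(),cv2.COLOR_BGR2HSV)
N,L,S,C=cv2.connectedComponentsWithStats(cv2.inRange(hsv,(6,150,60),(20,255,255)))
i=[k for k in range(1,N) if S[k,4]>200 and abs(C[k][0]-258)<40]
sf=u@s["tool_pos"][:2]
print("clk",round(s["clock"],2),"finger s",sf.round(1),"F",(u@f[:2]).round(1))
for k in i:
    # far top edge of paddle at z=116, y=+6
    e=u@ray(p,(C[k][0],S[k][1]),116)[:2]-6
    print("  knob s",e.round(1),"q~",(e+235.5).round(1),S[k])
E
python3 m.py
```

```text
clock: 7.23
tool_pos: [596.3, -124.0, 159.8]
tcp_rot: [1.946, 2.463, 0.003]
ft_force: [0.3, 0.6, 0.3]
width: -0.0
grip_force: 0.0
clk 7.23 finger s -252.4 F 0.6
  knob s -224.1 q~ 11.4 [ 212  195   83   64 3972]
```

```bash
sed -i 's/,116)\[:2\]-6/,76)[:2]-6/' m.py; python3 m.py; python3 -m handwheel '[[1,0,2,0,0,0,0],[1,0,2,0,0,0,0]]' >/dev/null; python3 m.py;  python3 -m handwheel '[[1,0,0,0,0,0,0],[1,0,0,0,0,0,0]]' >/dev/null; python3 m.py
```

```text
clk 7.28 finger s -252.9 F -1.5
  knob s -234.9 q~ 0.6 [ 212  194   84   61 3975]
clk 7.5 finger s -252.5 F 0.3
  knob s -235.0 q~ 0.5 [ 213  197   87   58 4249]
clk 7.72 finger s -251.7 F -1.2
  knob s -234.7 q~ 0.8 [ 214  198   86   60 4267]
```

```bash
python3 -m handwheel '[[1,0,0,0,0,0,0],[2,0,0,0,0,0,0],[3,0,0,0,0,0,0],[3,0,0,0,0,0,0]]' >/dev/null; python3 m.py;  python3 -m handwheel '[[1,0,0,0,0,0,0],[2,0,0,0,0,0,0],[3,0,0,0,0,0,0],[3,0,0,0,0,0,0]]' >/dev/null; python3 m.py; python3 -m handwheel '[[1,0,0,0,0,0,0],[2,0,0,0,0,0,0],[2,0,0,0,0,0,0]]' >/dev/null; python3 m.py
```

```text
clk 8.1 finger s -249.2 F -3.3
  knob s -232.3 q~ 3.2 [ 214  198   86   59 4270]
clk 8.48 finger s -244.4 F -0.7
  knob s -227.4 q~ 8.1 [ 213  198   87   59 4273]
clk 8.78 finger s -242.6 F -0.9
  knob s -225.6 q~ 9.9 [ 213  198   86   58 4276]
```

```bash
python3 -m handwheel '[[1,0,0,0,0,0,0],[1,0,0,0,0,0,0]]' >/dev/null; python3 m.py;  python3 -m handwheel '[[1,0,0,0,0,0,0],[1,0,0,0,0,0,0]]' >/dev/null; python3 m.py
```

```text
clk 9.0 finger s -242.0 F -0.2
  knob s -224.4 q~ 11.1 [ 213  197   86   58 4239]
clk 9.22 finger s -241.2 F 0.4
  knob s -217.1 q~ 18.4 [ 212  184   88   55 4084]
```

Click 1 is in: the lever jumped to q≈18 with the finger at s≈-242. On to the second.

```bash
python3 -m handwheel '[[2,0,0,0,0,0,0],[4,0,0,0,0,0,0],[6,0,0,0,0,0,0],[7,0,0,0,0,0,0],[7,0,0,0,0,0,0]]' >/dev/null; python3 m.py;  python3 -m handwheel '[[1,0,0,0,0,0,0],[2,0,0,0,0,0,0],[3,0,0,0,0,0,0],[4,0,0,0,0,0,0],[4,0,0,0,0,0,0]]' >/dev/null; python3 m.py; python3 -m handwheel '[[1,0,0,0,0,0,0],[2,0,0,0,0,0,0],[3,0,0,0,0,0,0],[3,0,0,0,0,0,0]]' >/dev/null; python3 m.py
```

```text
clk 9.68 finger s -234.0 F -1.5
  knob s -217.0 q~ 18.5 [ 213  198   86   58 4264]
clk 10.15 finger s -231.4 F -4.3
  knob s -214.9 q~ 20.6 [ 213  199   86   58 4267]
clk 10.53 finger s -226.5 F -0.6
  knob s -209.9 q~ 25.6 [ 213  199   86   63 4256]
```

```bash
python3 -m handwheel '[[1,0,0,0,0,0,0],[1,0,0,0,0,0,0]]' >/dev/null; python3 m.py;  python3 -m handwheel '[[1,0,0,0,0,0,0],[1,0,0,0,0,0,0]]' >/dev/null; python3 m.py; python3 -m handwheel '[[1,0,0,0,0,0,0],[1,0,0,0,0,0,0]]' >/dev/null; python3 m.py
```

```text
clk 10.75 finger s -225.7 F -0.5
  knob s -209.1 q~ 26.4 [ 213  199   86   58 4251]
clk 10.97 finger s -225.0 F 0.7
  knob s -207.9 q~ 27.6 [ 213  198   86   58 4269]
clk 11.18 finger s -224.1 F -0.1
  knob s -207.1 q~ 28.4 [ 213  198   86   58 4257]
```

```bash
python3 -m handwheel '[[1,0,0,0,0,0,0],[1,0,0,0,0,0,0]]' >/dev/null; python3 m.py
```

```text
clk 11.4 finger s -223.2 F 0.5
  knob s -199.1 q~ 36.4 [ 212  184   87   56 4107]
```

Click 2 is in (q≈36). Now the third; I expect the jump with the finger near s≈-206.

```bash
python3 -m handwheel '[[2,0,0,0,0,0,0],[4,0,0,0,0,0,0],[6,0,0,0,0,0,0],[7,0,0,0,0,0,0],[7,0,0,0,0,0,0]]' >/dev/null; python3 m.py;  python3 -m handwheel '[[1,0,0,0,0,0,0],[2,0,0,0,0,0,0],[3,0,0,0,0,0,0],[4,0,0,0,0,0,0],[4,0,0,0,0,0,0]]' >/dev/null; python3 m.py; python3 -m handwheel '[[1,0,0,0,0,0,0],[2,0,0,0,0,0,0],[3,0,0,0,0,0,0],[3,0,0,0,0,0,0]]' >/dev/null; python3 m.py
```

```text
clk 11.87 finger s -216.1 F -0.1
  knob s -199.0 q~ 36.5 [ 213  198   86   59 4272]
clk 12.33 finger s -213.4 F -3.7
  knob s -196.9 q~ 38.6 [ 213  199   86   58 4264]
clk 12.72 finger s -208.5 F 0.0
  knob s -191.9 q~ 43.6 [ 213  199   86   58 4255]
```

```bash
python3 -m handwheel '[[1,0,0,0,0,0,0],[2,0,0,0,0,0,0],[2,0,0,0,0,0,0]]' >/dev/null; python3 m.py
```

```text
clk 13.02 finger s -206.7 F 0.2
  knob s -189.6 q~ 45.9 [ 212  198   87   58 4275]
```

```bash
python3 -m handwheel '[[1,0,0,0,0,0,0],[1,0,0,0,0,0,0]]' >/dev/null; python3 m.py
```

```text
clk 13.23 finger s -206.0 F -0.4
  knob s -188.4 q~ 47.1 [ 212  197   87   58 4240]
```

```bash
python3 -m handwheel '[[0,0,0,0,0,0,0],[0,0,0,0,0,0,0]]' >/dev/null; python3 m.py
```

```text
clk 13.45 finger s -206.4 F -0.1
  knob s -181.3 q~ 54.2 [ 211  182   88   64 4096]
```

Third click is in (q≈54). Backing away towards the red mark, then up.

```bash
python3 -m handwheel '[[-8,0,0,0,0,0,0],[-20,0,0,0,0,0,0],[-25,0,0,0,0,0,0],[-25,0,-30,0,0,0,0],[-25,0,-70,0,0,0,0],[-25,0,-100,0,0,0,0],[-25,0,-100,0,0,0,0],[-25,0,-100,0,0,0,0],[-25,0,-100,0,0,0,0]]'; python3 m.py; python3 -c "
from h import *
save('top9.png',camera('top'))
a=cv2.imread('pics/l.png');cv2.imwrite('pics/w9.png',a)"
```

```text
clock: 14.25
tool_pos: [590.0, -104.8, 255.5]
tcp_rot: [-1.951, -2.462, 0.001]
ft_force: [-0.2, -0.5, -1.1]
width: 0.4
grip_force: 0.0
clk 14.25 finger s -232.3 F -0.4
  knob s -180.4 q~ 55.1 [233 119  50  22 863]
```

View pics/w9.png

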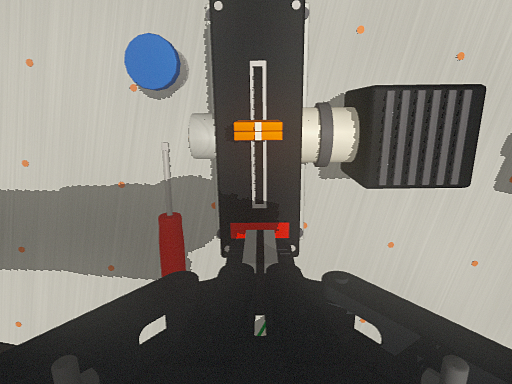

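The lever (258,131) stands just past the middle of the slot at q≈54 mm, and the gripper is well clear above the red mark. The canister and screwdriver haven't moved.

```bash
python3 -c "
from bench import *
print(close_job())"
```

```text
the job is handed in; nothing more can be done
None
```

I pushed the lever home against its stop, then back three counted clicks. It sits in the third at about 54 mm, with the gripper clear and the job handed in at about 14 s of the 51 s allowed.

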